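Set the order screen for the next customer

ROBOT

A 6-joint arm with a two-finger parallel gripper is mounted at the origin on the work surface. World frame = base frame: x ahead of the robot, y to its left, z up, the work surface at z = 0. Lengths are in m, angles in rad, forces in N, time in s.
With the tool pointing down it reaches from about 0.35 to 0.85 m from the base axis. Payload 8.1 kg.
Tool frame: the origin (TCP) lies at the centre of the arm's flange, where the gripper is bolted on; the fingertips stand 186 mm ahead of it and the grasp point (between the pads) lies 167 mm ahead of it (robot.grasp_offset is the distance from the TCP to the grasp point, in m); z points along the fingers, y is the line along which they close (so a half turn about z gives the same grasp; the last joint's range is limited). The gripper opens to 93 mm and grips with 3 to 60 N. Pads are 15 mm wide; open, the fingers measure 128 mm over their backs; the gripper's body (75 mm by 188 mm) begins 65 mm behind the grasp point.
Start: joints at [1.125, 0.13, 1.488, -0, 1.523, -0.085], TCP at [0.212, 0.561, 0.405] pointing down, gripper open.
Joint ranges: [-2.96, 2.96], [-0.89, 2.26], [0.02, 2.5], [-1.34, 4.48], [0, 2.73], [-2.66, 2.66]. Speed limits (rad/s): [2.39, 2.39, 2.79, 3.14, 3.14, 3.14].

INTERFACE

Orientations are given as a rotation vector (axis times angle).
In Python, from plant import robot gives the robot as it stands.
- The arm moves only by the tool drive_tool, never from a script. Its argument "moves" is one flat list of numbers, 7 for each row, row after row: the finger opening in mm, from 0 to 93, then the shift along the tool's x, y, z in mm, then the turn, a rotation vector about the tool's x, y, z in degrees. A call has 1 to 8 rows; each row shifts and turns the commanded pose from where the row before left it, along the tool's axes as they then stand; what a row does not reach is not made up. A row lasts 1/10 s, in which the tool goes at most 50 mm and 8.59 degrees, less where a joint would pass 70% of its speed; a pose out of reach is approached as far as the arm can. A call is refused whole if a number of a shift passes 50 or a number of a turn 8.59, either way. A call with a gripper value outside its range is refused whole. The fingers move at their own pace and stop on an object; "grip_force" is the grip in N (left out, the last holds). Time passes only in rows, so rows that do not move let the fingers close. It gives the time, the measured TCP pose, the force, the opening and the grip force at its end, in the units of the state.
- robot.read_state(): the state, without advancing time (a new reading comes with each control period).
- robot.read_camera(name): name is "scene" or "top"; returns a dict with "color" (480x640x3 uint8, red, green, blue), "depth" (480x640 float32, m along the optical axis (not along the pixel's ray), 0 where there is no reading), "mtx" (3x3 intrinsics, pixels), "dist_coeffs" ([k1, k2, p1, p2, k3] as OpenCV has them; the pictures are not rectified), "R" (3x3) and "t" (3): a world point X has camera coordinates R X + t. Camera axes: x right, y down, z forward; pixel columns grow to the right and rows downward; lengths in m; the calibration is good to about 2 mm. A picture is of the moment at which its call begins.
- robot.close_job(): hands the job in; it is judged then, once.
The state is a dict: "t": time; "q": joint angles; "dq": joint speeds; "joint_torque": joint torques, N m; "tool_pos": TCP position; "orientation": TCP orientation; "force": force on the tool from outside, world axes, zero at the start; "wrist_torque": the same for the moment, N m; "opening": finger opening in m; "gripper_force": force on a finger pad.
Only numpy, scipy, OpenCV 4.12 (cv2) and the standard library are available. Lean on these libraries where they do the work, as an engineer would, in place of code of your own. Each camera call takes 0.05 s, during which the arm holds its last target. There are 200 camera calls.

TASK

On the chocolate shop's counter the wide order screen has been left almost upright and turned aside. Turn it on its stand so that it faces squarely across the counter, straight away from the arm towards the customers, and lean it back to 40 degrees from upright. Leave the small payment terminal next to it as it stands, and let go of the screen when it is set.

Things in the scene. Friction and masses are not known exactly. Their poses are not given: they have to be found in the camera images.
- screen_bar (a point): Middle of the round steel grab bar on top of the wide order screen, a black tablet 225 x 140 x 10 mm with picture tiles. Bar 12 thick, 110 long, held at its ends, open 39 mm below it down to the tablet. Tablet's centre plane is 18 in front of the bar. At upright the bar is right above the column, 250 above the counter. Axes: x out of the display, y along the bar, z from tilt axis to bar
- screen_swivel (a joint): Swivel of the wide screen about its thin vertical column on a fixed round steel foot (radius 80 mm), rad: 0 = display faces straight away from the arm (+x, customers), positive = counterclockwise from above (towards +y, the arm's left). Range -1.5 to 1.5, friction 0.12 N m, stays where left
- screen_tilt (a joint): Tilt of the wide screen, rad: 0 = upright, positive = leaning back (bar moves away from the side the display faces). The level tilt axis lies 135 mm above the counter, crosses the column's axis and is 115 mm from the bar's axis. Range -0.1 to 1.25, friction 0.25 N m (about 2 N at the bar), stays where left
- terminal_bar (a point): Middle of the grab bar (12 mm thick, 60 long) of the small payment terminal, to be left alone: a black keypad head 85 mm wide, 120 high on a similar lower stand (foot radius 55, tilt axis 105 above the counter, 95 from the bar), left or right of the wide screen, columns at least 240 mm apart. Its joints move as easily. Axes as for the wide screen's bar
There are look-alikes about, which are no part of the job. What is shaped like the part that bears screen_bar but yellow is not meant.

How it is judged:
At the end, for the whole second after the job is handed in: The wide screen faces straight away from the arm within 12 degrees (swivel 0 +- 0.21 rad), leans back 40 degrees within 12 (tilt 0.698 +- 0.21 rad) and is at rest; the small terminal's bar is within 20 mm of where it was (value of joint screen_swivel between -0.21 and 0.21 rad and value of joint screen_tilt between 0.488 and 0.908 rad and velocity of joint screen_swivel between -0.05 and 0.05 rad/s and velocity of joint screen_tilt between -0.05 and 0.05 rad/s and distance of terminal_bar from where it was at the start of the episode below 0.02 m); the robot touches nothing.
It fails at once if the small payment terminal is shifted: its bar moves more than 20 mm (distance of terminal_bar from where it was at the start of the episode above 0.02 m).
It also fails if it takes over 35 s, if anything falls off the work surface, if the arm or the gripper's body presses on something with over 40 N, if the wrist force passes 120 N, or if a joint passes its speed limit or range.

## Working session

There is one attempt and no reset: what is moved stays moved. The work goes in short steps, Python scripts to look and compute and a tool call to move; the robot and the scene stay as the last step left them, time stands still between calls to the robot, and variables do not carry over. Pictures are saved under pics/ and viewed, at most 10 in all, crops included, and the job is handed in when it is done.

Besides the shell and the picture viewer there is one more tool, called after "Request:" as name(argument=value, ...) on one line, values as JSON. drive_tool: Moves the arm, as the interface text tells. Its arguments: {"type":"object","properties":{"moves":{"type":"array","items":{"type":"number"}},"grip_force":{"type":"number"}},"required":["moves"]}

```bash
mkdir -p pics; cat > h.py <<'E'
import numpy as np, cv2
from plant import robot
def cam(n,save=None):
    c=robot.read_camera(n)
    if save: cv2.imwrite(save,c["color"][:,:,::-1])
    d=c["depth"]; v,u=np.mgrid[:480,:640]
    p=cv2.undistortPoints(np.stack([u,v],-1).reshape(-1,1,2).astype(float),c["mtx"],c["dist_coeffs"]).reshape(480,640,2)
    P=np.dstack([p*d[...,None],d])
    c["W"]=(P-c["t"].ravel())@c["R"]
    return c
E
python3 - <<'E'
from h import *
for n in("scene","top"):
    c=cam(n,f"pics/{n}0.png"); np.savez(f"{n}0.npz",W=c["W"],d=c["depth"],col=c["color"]); print(n,-c["R"].T@c["t"].ravel())
E
```

```text
scene [1.01248694 0.14411559 0.74237726]
top [0.35979828 0.00290779 0.9431223 ]
```

View pics/scene0.png

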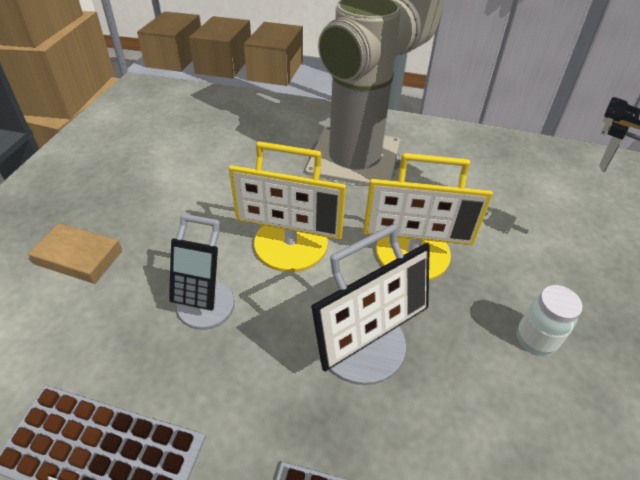

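View pics/top0.png

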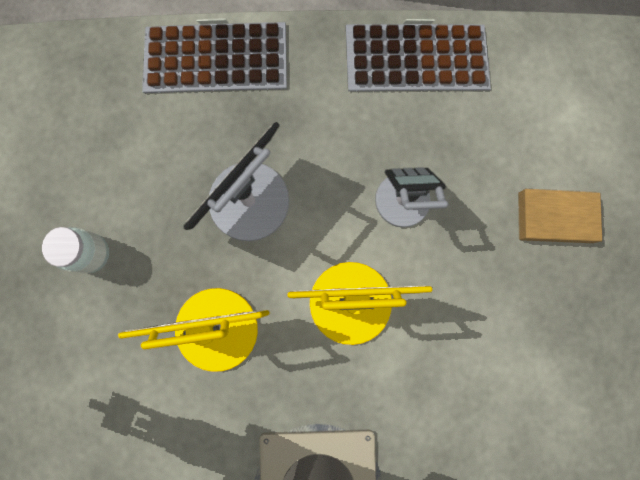

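The wide screen's bar runs from about (215,207) to (266,152) in the top view, with its foot at (250,200). It is turned counterclockwise, and the terminal is to its right at (415,190). The yellow screens are the look-alikes. Next I measure the bar.

```bash
python3 - <<'E'
from h import *
from scipy.spatial.transform import Rotation as R
f=np.load("top0.npz");W=f["W"];col=f["col"].astype(int)
sub=np.zeros((480,640),bool);sub[130:245,175:300]=1
gray=(col.max(2)-col.min(2)<25)&(col.mean(2)>90)
m=sub&gray&(W[...,2]>.237)&(W[...,2]<.27)
P=W[m];print(len(P),P.mean(0),P.min(0),P.max(0))
l=cv2.fitLine(P[:,:2].astype(np.float32),cv2.DIST_HUBER,0,.01,.01).ravel();print(l,np.degrees(np.arctan2(-l[0],l[1])))
m=sub&(W[...,2]>.002)&(W[...,2]<.02);P=W[m];c,r=cv2.minEnclosingCircle(P[:,:2].astype(np.float32));print("foot",c,r)
# tablet plane
m=sub&(col.mean(2)<60)&(W[...,2]>.1);P=W[m];print(P.min(0),P.max(0))
sub[:]=0;sub[155:235,370:455]=1
m=sub&(W[...,2]>.06);P=W[m];print("term",P.min(0),P.max(0))
m=sub&(W[...,2]>.002)&(W[...,2]<.02);P=W[m];print("tfoot",cv2.minEnclosingCircle(P[:,:2].astype(np.float32)))
# yellow
m=(col[...,0]-col[...,2]>120)&(W[...,2]>.05);
for a,b in((0,280),(280,640)):
    k=m.copy();k[:,:a]=0;k[:,b:]=0;P=W[k];print("yel",P.min(0),P.max(0))
f=np.load("scene0.npz");W=f["W"];col=f["col"].astype(int)
m=(col.mean(2)<50)|(col.mean(2)>190)
m[:]&=False
m[270:350,335:415]=1
P=W[m];P=P[(P[:,2]>.08)&(np.hypot(P[:,0]-.57,P[:,1]-.13)<.15)]
c=P.mean(0);u,s,v=np.linalg.svd(P-c);print("plane",len(P),c,v[2],s)
s=robot.read_state();print(s["t"],s["tool_pos"],R.from_rotvec(s["orientation"]).as_matrix(),s["opening"])
E
```

```text
658 [0.53796055 0.10095481 0.25093342] [0.49223648 0.05868852 0.24432043] [0.58573979 0.14187819 0.25582573]
[ 0.75522584 -0.65546465  0.5293841   0.10826192] -130.95488
foot (0.5921308398246765, 0.14792262017726898) 0.171077698469162
[0.35979828 0.00290779 0.10040479] [0.63579568 0.20583243 0.9431223 ]
term [ 0.35979828 -0.22618551  0.06624367] [0.6017127  0.00290779 0.9431223 ]
tfoot ((0.5652930736541748, -0.20862126350402832), 0.11817149072885513)
yel [0.28889843 0.00290779 0.10419522] [0.35979828 0.29927001 0.9431223 ]
yel [ 0.33348569 -0.18304552  0.07163739] [0.37759199 0.0376309  0.9431223 ]
plane 5037 [0.5794304  0.13357715 0.15104918] [0.63581573 0.72091432 0.27571888] [3.2826815  2.55233481 0.18223298]
0.1 [0.2117098  0.5611833  0.40380775] [[-9.35626481e-01  3.52990988e-01 -6.71310865e-04]
 [ 3.52991615e-01  9.35625245e-01 -1.52326721e-03]
 [ 9.03957952e-05 -1.66217625e-03 -9.99998614e-01]] 0.09309806781375478
```

Request:
drive_tool(moves=[93, 0, 0, -23, 0, 0, 6.8, 93, 0, 0, -23, 0, 0, 6.8, 93, 0, 0, -23, 0, 0, 6.8, 93, -46, -11, 0, 0, 0, 0, 93, -46, -11, 0, 0, 0, 0, 93, -46, -11, 0, 0, 0, 0, 93, -46, -11, 0, 0, 0, 0, 93, -46, -11, 0, 0, 0, 0], grip_force=15)

```text
t: 0.9
tool_pos: [0.3496, 0.3672, 0.4733]
orientation: [-1.101, -2.942, 0.001]
force: [0.8, 1.1, 0.9]
opening: 0.0929
gripper_force: 0.0
```

```bash
python3 - <<'E'
import numpy as np
f=np.load("top0.npz");W=f["W"]
for u,v in((213,205),(286,200),(249,236),(278,222)): print(W[v,u])
m=(W[...,2]>.001)&(W[...,2]<.03);m[:,:205]=0;m[:,292:]=0;m[:195]=0;m[242:]=0
P=W[m&(f["d"]>0)];print(np.percentile(P[:,2],[5,50,95]))
P=P[P[:,2]>.005]
print(P[:,0].min(),P[:,1].min(),P[:,1].max())
m=(W[...,2]>.06)&(f["d"]>0);m[:,:110]=0;m[:,275:]=0;m[:280]=0;m[385:]=0
print("yellow",W[m].min(0),W[m].max(0))
E
```

```text
[0.50645253 0.14866732 0.22298792]
[0.55625484 0.04729872 0.01091379]
[0.48601631 0.12054325 0.01276232]
[0.51250207 0.06362806 0.01183448]
[0.00189427 0.01157297 0.0145621 ]
0.4780163288955456 0.043111500859659715 0.19970580526690795
yellow [0.28889843 0.07725617 0.07277405] [0.34398386 0.29970815 0.25860912]
```

Request:
drive_tool(moves=[93, -45, -11, 0, 0, 0, 0, 93, -45, -11, 0, 0, 0, 0, 93, -45, -11, 0, 0, 0, 0, 93, -45, -11, 0, 0, 0, 0, 93, -45, -11, 0, 0, 0, 0, 93, -45, -11, 0, 0, 0, 0, 93, -45, -11, 0, 0, 0, 0, 93, 0, 0, 0, 0, 0, 0])

```text
t: 1.7
tool_pos: [0.5379, 0.0993, 0.4726]
orientation: [-1.11, -2.939, 0.003]
force: [-0.1, -0.2, 0.3]
opening: 0.0929
gripper_force: 0.0
```

```bash
python3 - <<'E'
from h import *
c=cam("scene","pics/s1.png")
E
```

```text
(no output)
```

View pics/s1.png

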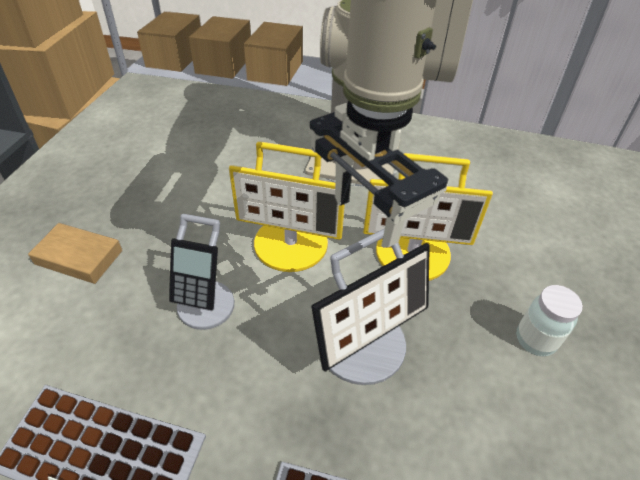

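The fingers straddle the bar around (370,240), with the front finger clear of the tablet. I go down and close.

Request:
drive_tool(moves=[93, 0, 0, 30, 0, 0, 0, 93, 0, 0, 27, 0, 0, 0, 40, 0, 0, 0, 0, 0, 0, 10, 0, 0, 0, 0, 0, 0, 5, 0, 0, 0, 0, 0, 0, 0, 0, 0, 0, 0, 0, 0, 0, 0, 0, 0, 0, 0, 0, 0, 0, 0, 0, 0, 0, 0])

```text
t: 2.55
tool_pos: [0.5361, 0.1039, 0.4175]
orientation: [1.102, 2.941, 0.001]
force: [0.6, 0.9, -0.4]
opening: 0.0497
gripper_force: 0.0
```

Request:
drive_tool(moves=[0, 0, 0, 0, 0, 0, 0, 0, 0, 0, 0, 0, 0, 0, 0, 0, 0, 0, 0, 0, 0, 0, 0, 0, 0, 0, 0, 0, 0, 0, 0, 0, 0, 0, 0, 0, 0, 0, 0, 0, 0, 0, 0, 0, 0, 0, 0, 0, 0])

```text
t: 3.25
tool_pos: [0.536, 0.1039, 0.4167]
orientation: [1.102, 2.942, 0.001]
force: [1.9, 2.5, -1.8]
opening: 0.0112
gripper_force: 15.0
```

Request:
drive_tool(moves=[0, 2, 0.4, 0, 0, 0, 4.1, 0, 2, 0.4, 0, 0, 0, 4.1, 0, 2, 0.4, 0, 0, 0, 4.1, 0, 2, 0.4, 0, 0, 0, 4.1, 0, 2, 0.4, 0, 0, 0, 4.1, 0, 2, 0.4, 0, 0, 0, 4.1], grip_force=20)

```text
t: 3.85
tool_pos: [0.5302, 0.1145, 0.4167]
orientation: [1.707, 2.637, -0.001]
force: [0.8, -0.3, 0.7]
opening: 0.0116
gripper_force: 20.1
```

Request:
drive_tool(moves=[0, 2, 0.4, 0, 0, 0, 4.1, 0, 2, 0.4, 0, 0, 0, 4.1, 0, 2, 0.4, 0, 0, 0, 4.1, 0, 2, 0.4, 0, 0, 0, 4.1, 0, 2, 0.4, 0, 0, 0, 4.1, 0, 2, 0.4, 0, 0, 0, 4.1, 0, 0, 0, 0, 0, 0, 0])

```text
t: 4.55
tool_pos: [0.5295, 0.1268, 0.4169]
orientation: [-2.227, -2.215, 0.001]
force: [-3.1, -0.9, 3.0]
opening: 0.0112
gripper_force: 20.0
```

Request:
drive_tool(moves=[0, 0, -6.1, 1.8, 0, 0, 0, 0, 0, -5.9, 2.1, 0, 0, 0, 0, 0, -5.9, 2.5, 0, 0, 0, 0, 0, -5.8, 2.7, 0, 0, 0, 0, 0, -5.6, 3.1, 0, 0, 0, 0, 0, -5.4, 3.4, 0, 0, 0, 0, 0, -5.2, 3.7, 0, 0, 0, 0, 0, -4.9, 3.9, 0, 0, 0])

```text
t: 5.35
tool_pos: [0.4845, 0.1269, 0.3931]
orientation: [-2.227, -2.216, 0.0]
force: [3.5, -0.1, 2.3]
opening: 0.0113
gripper_force: 20.0
```

Request:
drive_tool(moves=[0, 0, 0, 0, 0, 0, 0, 0, 0, 0, 0, 0, 0, 0])

```text
t: 5.55
tool_pos: [0.4845, 0.1269, 0.3928]
orientation: [-2.226, -2.215, 0.002]
force: [1.5, 0.3, -0.6]
opening: 0.0112
gripper_force: 20.0
```

```bash
cat > m.py <<'E'
from h import *
import sys
c=cam("scene",sys.argv[1]); W=c["W"]; d=c["depth"]>0
# tablet front face: grow plane from seeds near the expected region
P=W[d&(abs(W[...,0]-.55)<.13)&(abs(W[...,1]-.122)<.1)&(W[...,2]>.1)&(W[...,2]<.195)]
rng=np.random.default_rng(0);best=0
for _ in range(400):
    a=P[rng.choice(len(P),3)];n=np.cross(a[1]-a[0],a[2]-a[0]);n/=np.linalg.norm(n)+1e-12
    k=abs((P-a[0])@n)<.004
    if k.sum()>best: best=k.sum();K=k
Q=P[K];n=np.linalg.svd(Q-Q.mean(0))[2][2];n*=np.sign(n[2])
print(best,len(P),Q.mean(0),n,"swivel",np.arctan2(n[1],n[0]),"tilt",np.arcsin(n[2]))
E
python3 m.py pics/s2.png
```

```text
9733 9754 [0.57702748 0.12404553 0.1489415 ] [ 0.7721833  -0.00464471  0.63538285] swivel -0.006014964895890924 tilt 0.6885042161024267
```

View pics/s2.png

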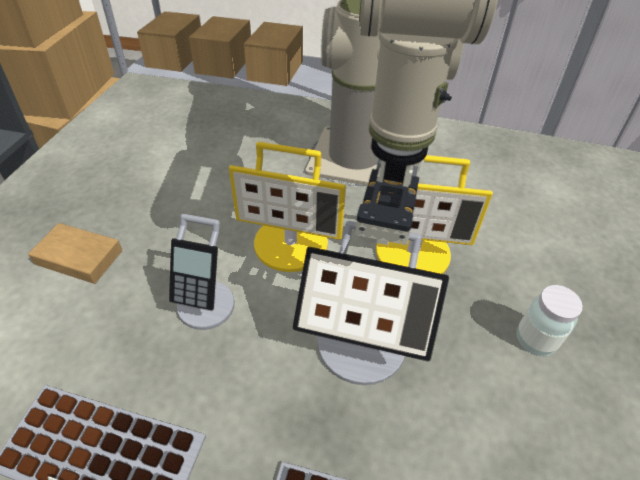

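The screen is square (swivel -0.006) and leans 0.69 rad, with the terminal unmoved at about (195,270). I open only a little, because the tablet's top edge is near the front finger, then back straight up.

Request:
drive_tool(moves=[28, 0, 0, 0, 0, 0, 0, 28, 0, 0, 0, 0, 0, 0, 28, 0, 0, 0, 0, 0, 0, 28, 0, 0, 0, 0, 0, 0])

```text
t: 6.0
tool_pos: [0.485, 0.1269, 0.3934]
orientation: [-2.227, -2.216, 0.001]
force: [0.1, -0.4, -0.3]
opening: 0.0276
gripper_force: 0.0
```

Request:
drive_tool(moves=[28, 0, 0, -10, 0, 0, 0, 28, 0, 0, -20, 0, 0, 0, 28, 0, 0, -40, 0, 0, 0, 28, 0, 0, -40, 0, 0, 0, 28, 0, 0, 0, 0, 0, 0, 28, 0, 0, 0, 0, 0, 0])

```text
t: 6.6
tool_pos: [0.4851, 0.127, 0.5055]
orientation: [2.225, 2.215, 0.004]
force: [-0.2, -0.9, -0.2]
opening: 0.0278
gripper_force: 0.0
```

```bash
python3 m.py pics/s3.png
```

```text
9712 9731 [0.57709078 0.12400675 0.14892552] [ 0.77213225 -0.00439095  0.6354467 ] swivel -0.005686725634023588 tilt 0.6885869051457285
```

View pics/s3.png

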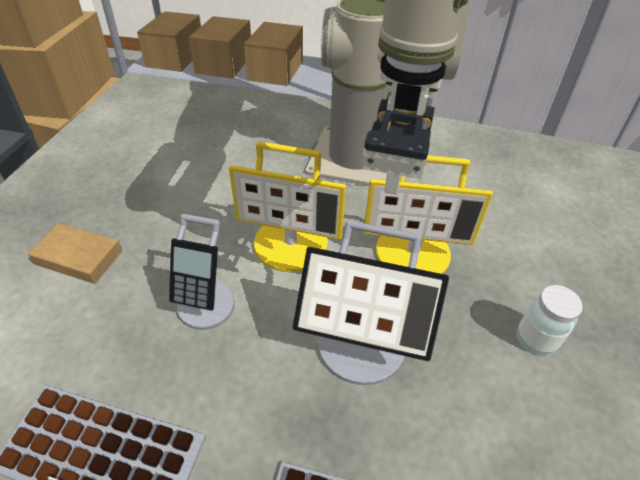

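The gripper is clear above the bar at about (390,190). The screen has held its pose, and the terminal and yellow screens have not moved.

```bash
python3 -c "
from plant import robot
print(robot.close_job())"
```

```text
the job is handed in; nothing more can be done
None
```

The order screen now faces the customers squarely (swivel about -0.006 rad) and leans back about 0.69 rad (39.5°); it is released, the terminal was not moved, and the job is handed in (no verdict was returned).

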